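# Gauge the probe guide and read the rod under the loupe

## Task

Check the probe head's guide with the gauge rod: swing the small lever on the head fully up so that its cover plate clears the mouth of the sloping guide tube, take the gauge rod from its rest, push it tip first into the tube until its collar stops on the rim, then draw it right out again. Finish holding the rod in the gripper, still and level, with its tip beneath the middle of the loupe's lens and about 45 mm below the glass, the rod touching nothing but the gripper; do not put it down or let go. Leave the lever up and everything else on the worktop where it stands.

Things in the scene. Friction and masses are not known exactly. Their poses are not given: they have to be found in the camera images.
- probe_head: Fixed white instrument head on a dark steel base plate, about 175 x 92 mm, 136 mm high. Origin on the worktop; its +x axis points away from the robot side, z up. The steel guide tube rises out of its front side, sloping up toward the robot.
- guide_mouth (a point): Centre of the open mouth (rim plane) of the guide tube, fixed, 155 mm above the worktop. Its z axis is the tube's axis pointing OUT of the tube, 40 degrees above level, in the head's -x direction; y level; x axis perpendicular to the tube, upward. The tube is steel, outside diameter 23 mm, bore 13 mm, bore clear for 88 mm inward (-z).
- lift_lever (a joint): Angle of the small steel lever on top of the guide tube, rad: 0 = down, with a 22 mm round cover plate 3 mm in front of the tube's mouth; 1.4 = fully up (end stop), mouth clear. It starts at 0 to 0.2. It swings about a level axis (the y axis of guide_mouth) through lever_pivot, up and then back away from the robot; friction (about 0.03 N m, about 1 N at the knob) keeps it where it is left.
- lever_pivot (a point): Pivot point of the lever, on two small ears above the tube, at x = 24 mm, z = -30 mm in the frame of guide_mouth.
- lever_knob (a point): Centre of the lever's black cross knob, a cylinder 12 mm in diameter and 20 mm long lying level along the y axis of guide_mouth; 58.5 mm from lever_pivot, about 198 mm above the worktop with the lever down. It can be pinched from above across its two ends (20 mm) or pushed up from below.
- gauge_rod: Loose gauge rod, 138 mm long, about 70 g. Origin at the pointed tip, z axis up the rod from tip to handle. Steel shaft 8 mm in diameter (the first 9 mm taper to 3.6 mm), collar 22 mm in diameter and 6 mm thick with its underside 70 mm from the tip, black handle 12 mm (along its y axis) x 16 mm x 52 mm from 86 to 138 mm. It starts in the rest with its z axis 40 degrees above level, handle toward the robot, y level; centre of mass about 60 mm from the tip.
- rod_collar (a point): Centre of the underside of the rod's collar, on the rod's axis, 70 mm from the tip.
- rod_grip (a point): Middle of the rod's handle, 112 mm from the tip, about 137 mm above the worktop when in the rest. Flat sides 12 mm apart along the rod's y axis, free at both sides for the fingers.
- rod_rest: Fixed stand that carries the rod: dark base plate 110 x 64 mm and an open aluminium trough 52 mm long, sloping 40 degrees down away from the robot, open at the top so that the rod lifts straight up. Origin on the worktop under the plate's centre, +x away from the robot side. Its place and the loupe's may be swapped left and right.
- loupe: Fixed reading loupe: a round lens in a black ring (72 mm outside diameter, underside 249 mm above the worktop, glass 252 mm) carried from a post that stands 80 mm behind it (its +x axis). Origin on the worktop, 75 mm in front (its -x axis, robot side) of the point straight below the lens centre.
- reading_point (a point): The point where the rod's tip is read: on the lens's axis, 205 mm above the worktop, 47 mm below the glass.
- tape_roll: Bystander: brown tape roll 36 mm in diameter, 46 mm high, near the robot. Origin under its centre.
- marker_0: Bystander: black marker pen lying near the robot, 135 mm long, 14 mm high. Origin under its centre.
- pipette_1: Bystander: pipette lying near the robot, 225 mm long, 25 mm high. Origin under its centre.
- specimen_cup: Bystander: specimen cup with lid, 62 mm in diameter, 61 mm high, at the left. Origin under its centre.
- forceps: Bystander: forceps lying at the near left, 130 mm long, 8 mm high. Origin under its centre.
There are look-alikes about, which are no part of the job. What is shaped like the rod_rest but purple is not meant.

How it is judged:
By the outcome, as a careful person would: the job done as asked, in the order asked, and still so for the second after the job is handed in, while the arm keeps its last pose, push and grip.
It also fails if it takes over 67 s, if anything falls off the work surface, if the arm or the gripper's body presses on something with over 40 N, if the wrist force passes 120 N, or if a joint passes its speed limit or range.

## Robot

A 7-joint arm with a two-finger parallel gripper is mounted at the origin on a cart in front of the work surface, level with it; the furniture and walls round the work are solid. World frame = base frame: x ahead of the robot, y to its left, z up, the work surface at z = 0. Lengths are in m, angles in rad, forces in N, time in s.
With the tool pointing down it reaches from about 0.35 to 0.9 m from the base axis. Payload 8.1 kg.
Tool frame: the origin (TCP) lies at the centre of the arm's flange, where the gripper is bolted on; the fingertips stand 178 mm ahead of it and the grasp point (between the pads) lies 159 mm ahead of it; z points along the fingers, y is the line along which they close (so a half turn about z gives the same grasp; the last joint's range is limited). The gripper opens to 92 mm and grips with 3 to 60 N. Pads are 19 mm wide; open, the fingers measure 130 mm over their backs; the gripper's body (75 mm by 190 mm) begins 47 mm behind the grasp point.
Start: joints at [1.21, 0.434, 0.025, 1.573, -0.012, 1.134, -0.075], TCP at [0.159, -0.604, 0.405] pointing down, gripper open.
Joint ranges: [-2.62, 2.62], [-0.44, 2.09], [-1.27, 1.32], [0.08, 2.57], [-1.32, 4.46], [0.12, 2], [-2.74, 2.74]. Speed limits (rad/s): [2.22, 2.22, 3.01, 3.01, 3.14, 3.14, 3.14].

## Interface

Orientations are given as a rotation vector (axis times angle).
In Python, from cell import arm gives the robot as it stands. The module is installed in compiled form; this text tells all that it offers.
- The arm moves only by the shell command python3 -m inch 'ROWS' [FORCE]. ROWS is text: rows parted by semicolons, each of 5 numbers parted by spaces: the shift along the tool's x, y, z in m, then the turn about the tool's z in rad, then the finger opening in m, from 0 to 0.0918. In form: x y z roll fingers; .... A call has 1 to 5 rows; each row is the pose to reach, as a shift and turn from the pose commanded when the call began, along the tool's axes at that moment; what a row does not reach only later rows make up. A row lasts 1/10 s, in which the tool goes at most 50 mm and 8.59 degrees, less where a joint would pass 70% of its speed; a pose out of reach is approached as far as the arm can. A call with a gripper value outside its range is refused whole. The fingers move at their own pace and stop on an object; FORCE is the grip in N (left out, the last holds). Time passes only in rows, so rows that repeat a pose let the fingers close. It gives the time, the measured TCP pose, the force, the opening and the grip force at its end, in the units of the state.
- arm.observe(): the state, without advancing time (a new reading comes with each control period).
- arm.get_image(name): name is "scene" or "top" or "wrist"; returns the picture (384x512x3 uint8, red, green, blue); there is no depth.
- arm.get_calibration(name): a dict with "intrinsics" (3x3 intrinsics, pixels), "distortion" ([k1, k2, p1, p2, k3] as OpenCV has them; the pictures are not rectified), "pose" (4x4, takes a point from camera to world coordinates). Camera axes: x right, y up, looking along -z (the intrinsics and any distortion apply to the point x, -y, -z); pixel columns grow to the right and rows downward; lengths in m; the calibration is good to about 2 mm. A picture is of the moment at which its call begins: read the wrist's pose just before it. get_calibration takes no time and is no camera call; for the wrist camera it gives the pose at the moment of the call.
- arm.sign_off(): hands the job in; it is judged then, once.
Trained networks look in the newest picture that a camera, given by its name, has taken for a name from the list of things; names that differ only in an ending like _2 or _b are one class to them, and where a whole thing is asked for, a point or a joint stands for the part that bears it (a point fixed in the world has none). Each returns a list of dicts, best first, with "conf" (0 to 1); they miss things now and then, are a little off and sometimes report something else, mostly with a low value. They report only what shows in the picture. A call takes as long as a camera call. They do not tell look-alikes from the thing itself.
- arm.look_for(camera, query): "point" ([row, column] in pixels, amid what is visible of it).
- arm.silhouettes(camera, query): "region" (384x512 bool, what is visible of it) and "point" ([row, column] in pixels, amid what is visible of it).
- arm.place_of(camera, query): "point" ([row, column] in pixels: a listed point, or the origin of a listed thing).
The state is a dict: "clock": time; "joints": joint angles; "dq": joint speeds; "joint_efforts": joint torques, N m; "position": TCP position; "ee_rot": TCP orientation; "force": force on the tool from outside, world axes, zero at the start; "ft_torque": the same for the moment, N m; "width": opening from 0.0 (shut) to 1.0 (fully open); "gripper_force": force on a finger pad.
Only numpy, scipy, OpenCV 4.12 (cv2) and the standard library are available. Lean on these libraries where they do the work, as an engineer would, in place of code of your own. Each camera call takes 0.05 s, during which the arm holds its last target. There are 200 camera calls.

## Working session

There is one attempt and no reset: what is moved stays moved. The work goes in short steps, Python scripts to look and compute and a shell command to move; the robot and the scene stay as the last step left them, time stands still between calls to the robot, and variables do not carry over. Pictures are saved under pics/ and viewed, at most 10 in all, crops included, and the job is handed in when it is done.

```bash
mkdir -p pics
cat > h.py <<'E'
import numpy as np, cv2
from cell import arm
from scipy.spatial.transform import Rotation as R
def ray(cam,p,cal=None):
    c=cal or arm.get_calibration(cam)
    u=cv2.undistortPoints(np.array([[[p[1],p[0]]]],float),np.array(c["intrinsics"]),np.array(c["distortion"]))[0,0]
    P=np.array(c["pose"]); return P[:3,3],P[:3,:3]@np.array([u[0],-u[1],-1.])/np.linalg.norm([u[0],u[1],1])
def tri(rays):
    A=np.zeros((3,3));b=np.zeros(3)
    for o,d in rays:
        M=np.eye(3)-np.outer(d,d);A+=M;b+=M@o
    x=np.linalg.solve(A,b); return x,[round(1e3*np.linalg.norm((np.eye(3)-np.outer(d,d))@(x-o)),1) for o,d in rays]
def atz(r,z): o,d=r; return o+d*(z-o[2])/d[2]
def proj(cam,X,cal=None):
    c=cal or arm.get_calibration(cam);P=np.array(c["pose"]);q=P[:3,:3].T@(np.array(X)-P[:3,3])
    r=cv2.projectPoints(np.array([[q[0],-q[1],-q[2]]]),np.zeros(3),np.zeros(3),np.array(c["intrinsics"]),np.array(c["distortion"]))[0].ravel(); return r[::-1].round(1)
def save(cam,n,im=None):
    im=arm.get_image(cam) if im is None else im
    cv2.imwrite("pics/"+n,im[:,:,::-1]); return im
def st():
    s=arm.observe();print("t",s["clock"],"pos",np.round(s["position"],4),"rot",np.round(s["ee_rot"],3),"F",np.round(s["force"],1),"w",np.round(s["width"],3),s["gripper_force"])
    return s
E
python3 - <<'E'
from h import *
s=st();print(R.from_rotvec(s["ee_rot"]).as_matrix().round(3))
a=arm.get_image("scene");b=arm.get_image("top")
save("",  "both.png",np.vstack([np.hstack([a,b])])[:, :]) if 0 else None
cv2.imwrite("pics/scene.png",cv2.resize(a,(780,585),interpolation=cv2.INTER_CUBIC)[:,:,::-1])
cv2.imwrite("pics/top.png",cv2.resize(b,(780,585),interpolation=cv2.INTER_CUBIC)[:,:,::-1])
for q in ["probe_head","guide_mouth","lever_pivot","lever_knob","rod_grip","rod_collar","gauge_rod","rod_rest","loupe","reading_point","tape_roll","specimen_cup"]:
  for c in ["scene","top"]:
    print(q,c,[(np.round(d["point"]).tolist(),round(d["conf"],2)) for d in arm.place_of(c,q)][:4])
for c in ["scene","top"]: print(c,np.round(arm.get_calibration(c)["pose"],2).tolist())
E
```

```text
t 0.0 pos [ 0.1592 -0.6041  0.4039] rot [-3.114e+00 -4.030e-01  1.000e-03] F [-0.2  0.4 -0. ] w 1.002 0.0
[[ 0.967  0.255 -0.001]
 [ 0.255 -0.967  0.001]
 [-0.    -0.002 -1.   ]]
probe_head scene [([210.0, 270.0], 0.9)]
probe_head top [([194.0, 251.0], 0.62)]
guide_mouth scene [([178.0, 257.0], 0.81)]
guide_mouth top []
lever_pivot scene [([172.0, 273.0], 0.68), ([180.0, 258.0], 0.3)]
lever_pivot top [([192.0, 251.0], 0.66), ([275.0, 313.0], 0.51), ([201.0, 252.0], 0.4)]
lever_knob scene [([165.0, 259.0], 0.47)]
lever_knob top [([198.0, 248.0], 0.56), ([184.0, 330.0], 0.45)]
rod_grip scene [([248.0, 308.0], 0.58)]
rod_grip top [([212.0, 340.0], 0.55)]
rod_collar scene [([242.0, 315.0], 0.5)]
rod_collar top [([200.0, 333.0], 0.48)]
gauge_rod scene [([243.0, 329.0], 0.71)]
gauge_rod top [([184.0, 327.0], 0.6)]
rod_rest scene [([222.0, 343.0], 0.94), ([299.0, 352.0], 0.92), ([264.0, 318.0], 0.78), ([263.0, 395.0], 0.64)]
rod_rest top [([194.0, 366.0], 0.91), ([152.0, 302.0], 0.82), ([197.0, 321.0], 0.65), ([145.0, 361.0], 0.58)]
loupe scene [([243.0, 316.0], 0.31)]
loupe top []
reading_point scene []
reading_point top [([159.0, 175.0], 0.68), ([201.0, 250.0], 0.16)]
tape_roll scene [([252.0, 248.0], 0.48)]
tape_roll top [([192.0, 253.0], 0.68), ([239.0, 284.0], 0.46)]
specimen_cup scene [([152.0, 192.0], 0.92), ([291.0, 231.0], 0.29)]
specimen_cup top [([214.0, 138.0], 0.74)]
scene [[0.83, 0.43, -0.37, 0.13], [-0.56, 0.62, -0.54, -0.61], [-0.01, 0.66, 0.76, 1.05], [0.0, 0.0, 0.0, 1.0]]
top [[0.01, 0.99, -0.11, 0.47], [-1.0, 0.01, 0.01, 0.07], [0.02, 0.11, 0.99, 1.22], [0.0, 0.0, 0.0, 1.0]]
```

View pics/scene.png

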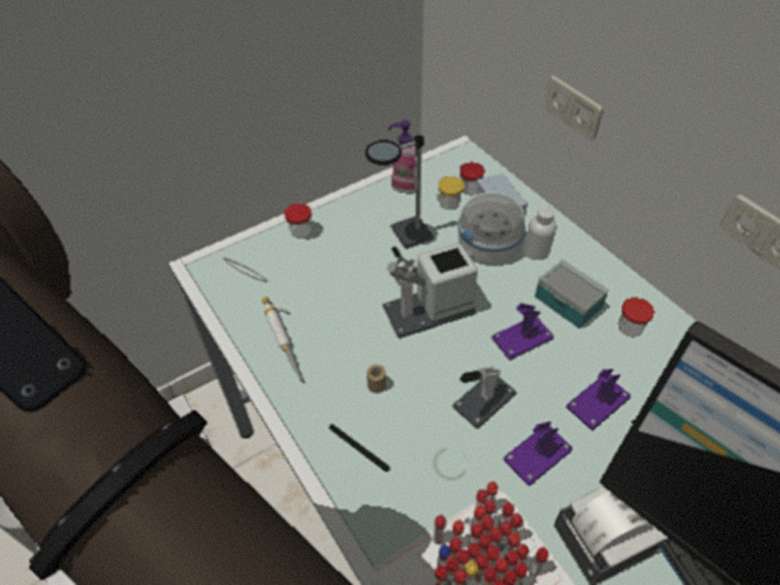

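View pics/top.png

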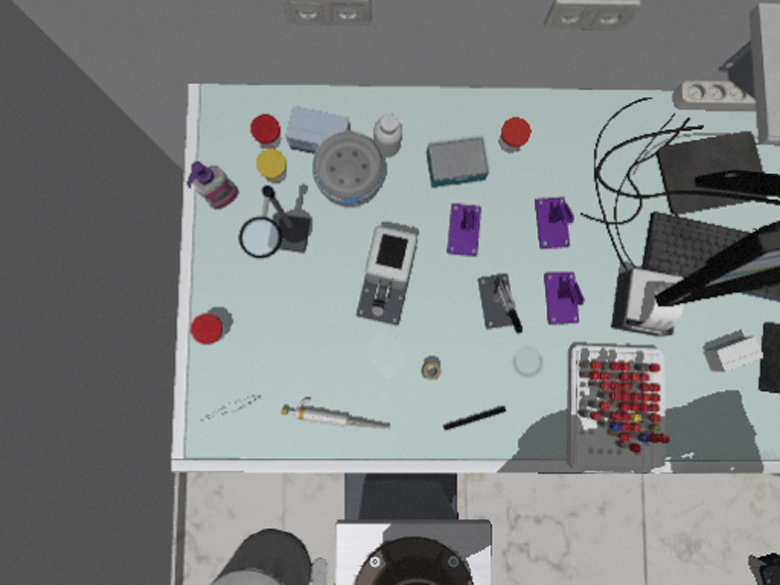

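Run:
```python
from h import *
S={"knob":[(165,259),(198,248)],"grip":[(248,308),(212,340)],"collar":[(242,315),(200,333)],"tip":[(243,329),(184,327)],"head":[(210,270),(194,251)]}
for k,(a,b) in S.items(): x,e=tri([ray("scene",a),ray("top",b)]);print(k,x.round(3),e)
print("mouth",atz(ray("scene",(178,257)),.155).round(3),"read",atz(ray("top",(159,175)),.205).round(3))
print("pivot",atz(ray("scene",(172,273)),.154).round(3))
for p in [(194,366),(152,302),(197,321),(145,361)]: print("rest top",p,atz(ray("top",p),0).round(3))
for p in [(222,343),(299,352),(264,318),(263,395)]: print("rest sc",p,atz(ray("scene",p),0).round(3))
```

```text
knob [0.581 0.076 0.201] [np.float64(0.4), np.float64(0.4)]
grip [ 0.55  -0.188  0.141] [np.float64(1.1), np.float64(1.1)]
collar [ 0.587 -0.173  0.119] [np.float64(1.3), np.float64(1.3)]
tip [ 0.644 -0.169  0.06 ] [np.float64(2.9), np.float64(2.9)]
head [ 0.616  0.068 -0.019] [np.float64(2.1), np.float64(2.1)]
mouth [0.571 0.074 0.155] read [0.686 0.275 0.205]
pivot [0.623 0.068 0.154]
rest top (194, 366) [ 0.618 -0.307  0.   ]
rest top (152, 302) [ 0.756 -0.1    0.   ]
rest top (197, 321) [ 0.608 -0.16   0.   ]
rest top (145, 361) [ 0.781 -0.295  0.   ]
rest sc (222, 343) [ 0.764 -0.109  0.   ]
rest sc (299, 352) [ 0.614 -0.315  0.   ]
rest sc (264, 318) [ 0.607 -0.18   0.   ]
rest sc (263, 395) [ 0.789 -0.301  0.   ]
```

```bash
python3 -m inch '0.034 -0.037 -0.01 0 0.0918;0.068 -0.074 -0.02 0 0.0918;0.102 -0.111 -0.03 0 0.0918;0.136 -0.148 -0.04 0 0.0918;0.17 -0.185 -0.05 0 0.0918'; python3 -m inch '0.034 -0.037 0 0 0.0918;0.068 -0.074 0 0 0.0918;0.102 -0.111 0 0 0.0918;0.136 -0.148 0 0 0.0918;0.17 -0.185 0 0 0.0918'; python3 -m inch '0.03 -0.03 0 0.14 0.0918;0.06 -0.06 0 0.28 0.0918;0.08 -0.09 0 0.42 0.0918;0.08 -0.09 0 0.43 0.0918'
python3 - <<'E'
from h import *
s=st();c=arm.get_calibration("wrist");M=R.from_rotvec(s["ee_rot"]).as_matrix()
P=np.array(c["pose"]);print(P.round(3),(M.T@(P[:3,3]-s["position"])).round(3))
im=arm.get_image("wrist");cv2.imwrite("pics/w1.png",cv2.resize(im,(780,585))[:,:,::-1])
for q in ["guide_mouth","lever_pivot","lever_knob","rod_grip","rod_collar","gauge_rod","probe_head","rod_rest"]:
    print(q,[(np.round(d["point"],1).tolist(),round(d["conf"],2)) for d in arm.place_of("wrist",q)][:4])
E
```

```text
clock: 1.8
position: [0.2743, -0.3856, 0.4541]
ee_rot: [3.115, 0.404, 0.0]
force: [0.6, 0.1, 0.2]
width: 1.002
gripper_force: 0.0
clock: 2.3
position: [0.3908, -0.1644, 0.454]
ee_rot: [3.115, 0.403, 0.002]
force: [1.7, -1.8, 0.4]
width: 0.996
gripper_force: 0.0
clock: 2.7
position: [0.446, -0.0545, 0.4538]
ee_rot: [-3.128, 0.269, -0.002]
force: [-0.0, 0.2, 0.6]
width: 0.998
gripper_force: 0.0
t 2.7 pos [ 0.446  -0.0545  0.4538] rot [-3.128e+00  2.690e-01 -2.000e-03] F [-0.   0.2  0.6] w 0.998 0.0
[[-0.17   0.947  0.274  0.52 ]
 [-0.985 -0.163 -0.048 -0.068]
 [-0.001 -0.278  0.96   0.433]
 [ 0.     0.     0.     1.   ]] [0.075 0.    0.021]
guide_mouth [([75.8, 89.6], 0.88)]
lever_pivot [([31.7, 84.5], 0.96)]
lever_knob [([62.0, 54.4], 0.67)]
rod_grip [([49.9, 370.2], 0.75)]
rod_collar [([19.7, 355.4], 0.61)]
gauge_rod []
probe_head [([54.3, 146.8], 0.95), ([21.2, 352.7], 0.73)]
rod_rest [([30.0, 327.0], 0.67), ([4.9, 429.6], 0.67)]
```

```bash
cat > look.py <<'E'
from h import *
import pickle,sys,os
qs=["guide_mouth","lever_pivot","lever_knob","rod_grip","rod_collar","gauge_rod","rod_rest","probe_head","reading_point","loupe"]
D={}
c=arm.get_calibration("wrist");im=arm.get_image("wrist");cv2.imwrite("pics/%s.png"%sys.argv[1],im[:,:,::-1])
for q in (sys.argv[2].split(",") if len(sys.argv)>2 else qs):
    D[q]=[(d["point"],d["conf"]) for d in arm.place_of("wrist",q) if d["conf"]>.4]
    print(q,[(np.round(p,1).tolist(),round(k,2)) for p,k in D[q]])
pickle.dump((c,D),open("pics/%s.pkl"%sys.argv[1],"wb"))
E
python3 -m inch '0.045 0 0 0 0.0918;0.09 0 0 0 0.0918;0.09 0 0 0 0.0918' && python3 look.py a; python3 -m inch '0.045 0 0 0 0.0918;0.09 0 0 0 0.0918;0.09 0 0 0 0.0918' && python3 look.py b
python3 - <<'E'
from h import *
import pickle
(ca,A),(cb,B)=[pickle.load(open(f"pics/{n}.pkl","rb")) for n in "ab"]
for q in A:
  for p,_ in A[q][:2]:
    for r,_ in B[q][:2]:
      x,e=tri([ray("",p,ca),ray("",r,cb)]);print(q,x.round(4),e)
E
```

```text
clock: 3.45
position: [0.5372, -0.0763, 0.4524]
ee_rot: [-3.129, 0.273, -0.001]
force: [-1.0, 0.1, -1.1]
width: 1.0
gripper_force: 0.0
guide_mouth [([176.7, 94.5], 0.68)]
lever_pivot [([140.2, 90.9], 0.59)]
lever_knob [([185.2, 66.7], 0.94)]
rod_grip [([147.9, 357.2], 0.9)]
rod_collar [([116.2, 344.6], 0.59), ([184.5, 63.6], 0.51)]
gauge_rod [([70.0, 319.7], 0.56)]
rod_rest [([77.7, 415.9], 0.8), ([100.6, 319.6], 0.64)]
probe_head [([124.6, 147.1], 0.68)]
reading_point []
loupe []
clock: 4.3
position: [0.6256, -0.0911, 0.4519]
ee_rot: [-3.129, 0.272, -0.0]
force: [0.8, -0.2, -0.4]
width: 1.001
gripper_force: 0.0
guide_mouth [([258.7, 110.4], 0.57)]
lever_pivot [([225.8, 104.2], 0.7)]
lever_knob []
rod_grip [([233.1, 351.5], 0.82)]
rod_collar [([198.2, 340.9], 0.69)]
gauge_rod [([149.2, 313.9], 0.73)]
rod_rest [([64.4, 249.8], 0.97), ([142.3, 407.7], 0.79), ([164.2, 315.0], 0.77), ([22.7, 386.8], 0.66)]
probe_head [([183.8, 156.4], 0.86)]
reading_point []
loupe []
guide_mouth [0.5755 0.0748 0.1521] [np.float64(1.3), np.float64(1.3)]
lever_pivot [0.6101 0.0734 0.1434] [np.float64(0.1), np.float64(0.1)]
rod_grip [ 0.5573 -0.1816  0.1433] [np.float64(0.8), np.float64(0.8)]
rod_collar [ 0.5871 -0.1811  0.1129] [np.float64(1.1), np.float64(1.1)]
rod_collar [ 0.6515 -0.1003  0.4215] [np.float64(43.0), np.float64(43.0)]
gauge_rod [ 0.64   -0.1668  0.0741] [np.float64(1.4), np.float64(1.4)]
rod_rest [ 0.6535 -0.0939  0.449 ] [np.float64(44.3), np.float64(44.3)]
rod_rest [ 0.6143 -0.3165 -0.0027] [np.float64(0.3), np.float64(0.3)]
rod_rest [ 0.645  -0.0804  0.5915] [np.float64(39.9), np.float64(39.9)]
rod_rest [ 0.6434 -0.1373  0.3137] [np.float64(40.7), np.float64(40.7)]
probe_head [ 0.616   0.0671 -0.0077] [np.float64(2.5), np.float64(2.5)]
```

Run:
```python
import cv2,numpy as np
a=cv2.imread("pics/a.png");b=cv2.imread("pics/b.png")
cv2.imwrite("pics/ab.png",np.hstack([cv2.resize(a[30:270,20:220],None,fx=2,fy=2,interpolation=2),cv2.resize(b[100:340,260:450],None,fx=2,fy=2,interpolation=2)]))
```

```text
(no output)
```

View pics/ab.png

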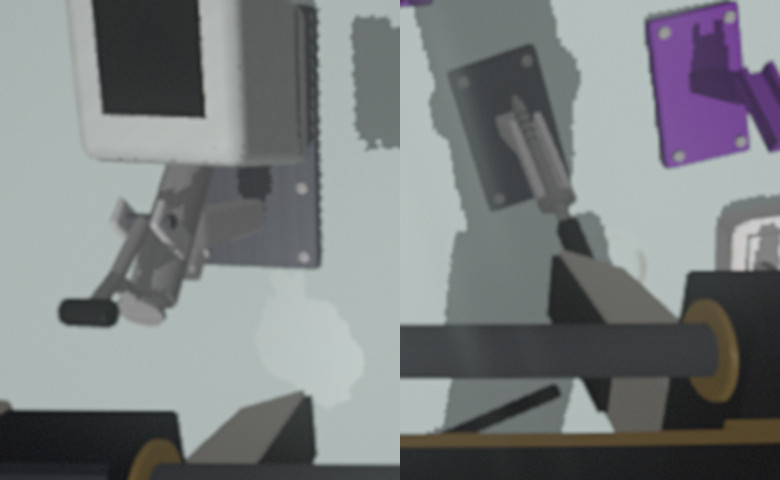

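Run:
```python
from h import *
import pickle
(ca,A),(cb,B)=[pickle.load(open(f"pics/{n}.pkl","rb")) for n in "ab"]
fa=lambda u,v,z:atz(ray("",(30+v/2,20+u/2),ca),z)
fb=lambda u,v,z:atz(ray("",(100+v/2,260+(u-400)/2),cb),z)
ang=lambda a,b:round(np.degrees(np.arctan2(*(a-b)[1::-1])),1)
b1,b2,b3=fa(301,188,.01),fa(303,257,.01),fa(205,253,.01);print("head",b1,b2,b3,ang(b1,b2),ang(b3,b2)-90)
e1,e2=fa(60,311,.2),fa(115,313,.2);print("knob",(e1+e2)/2,ang(e1,e2)-90,np.linalg.norm(e1-e2))
r1,r2,r3=fb(463,82,.008),fb(527,61,.008),fb(498,198,.008);print("rest",r1,r2,r3,ang(r1,r3),ang(r1,r2)-90)
# knob tri with scene/top
print(tri([ray("",(185.2,64.5),ca),ray("scene",(165,259)),ray("top",(198,248))]))
print("grip",tri([ray("",A["rod_grip"][0][0],ca),ray("",B["rod_grip"][0][0],cb),ray("scene",(248,308)),ray("top",(212,340))]))
print("mouth",tri([ray("",A["guide_mouth"][0][0],ca),ray("",B["guide_mouth"][0][0],cb),ray("scene",(178,257))]))
print("collar",tri([ray("",A["rod_collar"][0][0],ca),ray("",B["rod_collar"][0][0],cb),ray("scene",(242,315)),ray("top",(200,333))]))
print("tip",tri([ray("",A["gauge_rod"][0][0],ca),ray("",B["gauge_rod"][0][0],cb),ray("scene",(243,329)),ray("top",(184,327))]))
```

```text
head [0.61095151 0.03077293 0.01      ] [0.56362368 0.04136222 0.01      ] [0.57899733 0.11069202 0.01      ] -12.6 -12.5
knob [0.57873105 0.07599581 0.2       ] -12.099999999999994 0.023250470717289175
rest [ 0.64633579 -0.1468125   0.008     ] [ 0.65318758 -0.19322793  0.008     ] [ 0.55671502 -0.16062943  0.008     ] 8.8 8.400000000000006
(array([0.58025804, 0.07547377, 0.20119005]), [np.float64(1.4), np.float64(0.6), np.float64(1.0)])
grip (array([ 0.55300646, -0.1856869 ,  0.13449491]), [np.float64(3.4), np.float64(0.9), np.float64(1.3), np.float64(4.6)])
mouth (array([0.57440514, 0.07734645, 0.14902807]), [np.float64(1.1), np.float64(1.9), np.float64(1.1)])
collar (array([ 0.58757784, -0.17625731,  0.1209404 ]), [np.float64(1.4), np.float64(4.6), np.float64(1.7), np.float64(4.4)])
tip (array([ 0.64121748, -0.16920663,  0.06461045]), [np.float64(1.2), np.float64(3.3), np.float64(4.8), np.float64(2.2)])
```

```bash
python3 -m inch '-0.018 -0.039 0.01 0.02 0.06;-0.037 -0.078 0.02 0.043 0.06;-0.055 -0.117 0.03 0.043 0.06;-0.074 -0.156 0.03 0.043 0.06;-0.074 -0.156 0.03 0.043 0.06'; python3 look.py c lever_knob,guide_mouth,lever_pivot
python3 - <<'E'
from h import *
import pickle
s=st();c=pickle.load(open("pics/c.pkl","rb"))[0]
for n,q in [("knob",(.580,.0755,.2)),("mouth",(.574,.0763,.155))]:print(n,proj("",q,c))
E
```

```text
clock: 5.35
position: [0.5737, 0.0837, 0.424]
ee_rot: [-3.121, 0.322, 0.001]
force: [0.3, 0.3, 1.1]
width: 0.666
gripper_force: 0.0
lever_knob [([205.3, 269.1], 0.95)]
guide_mouth [([193.3, 268.1], 0.58)]
lever_pivot [([151.3, 263.5], 0.86), ([230.9, 43.3], 0.53)]
t 5.55 pos [0.5763 0.0755 0.4237] rot [ 3.122e+00 -3.400e-01  1.000e-03] F [ 0.8 -0.  -0.8] w 0.655 0.0
knob [204.2 265.3]
mouth [194.6 264.3]
```

View pics/c.png

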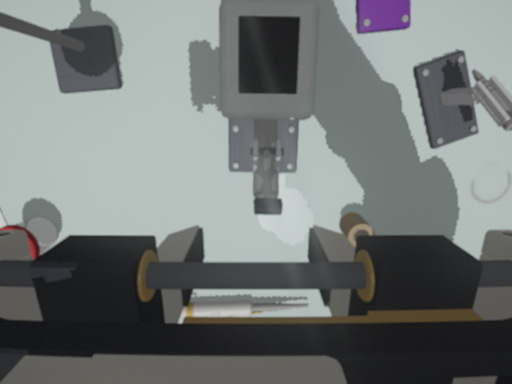

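```bash
python3 -m inch '0.004 0 0.03 0 0.045;0.004 0 0.055 0 0.045;0.004 0 0.066 0 0.045;0.004 0 0.066 0 0.045;0.004 0 0.066 0 0.02' 8; python3 -m inch '0 0 0 0 0.01;0 0 0 0 0.01;0 0 0 0 0.01;0 0 0 0 0.01'; python3 look.py d lever_knob; cd pics; python3 -c "
import cv2;a=cv2.imread('d.png');cv2.imwrite('d2.png',a[60:360,120:420])"
```

```text
clock: 6.05
position: [0.5803, 0.0753, 0.3583]
ee_rot: [-3.123, 0.339, -0.001]
force: [-0.1, 0.7, -0.0]
width: 0.442
gripper_force: 0.0
clock: 6.45
position: [0.5797, 0.075, 0.3582]
ee_rot: [3.122, -0.338, 0.0]
force: [-3.1, -3.2, 5.6]
width: 0.218
gripper_force: 8.0
lever_knob [([260.9, 258.7], 0.64)]
```

View pics/d2.png

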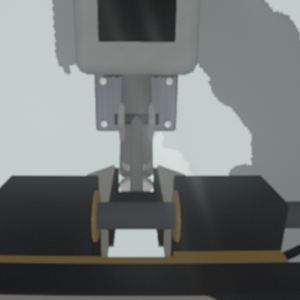

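The knob is pinched at 20 mm, near crop (135,200). Now I follow the arc.

```bash
python3 -m inch '0.0085 0 -0.0055 0 0.01;0.018 0 -0.0095 0 0.01;0.028 0 -0.012 0 0.01;0.038 0 -0.0125 0 0.01;0.038 0 -0.0125 0 0.01'; python3 -m inch '0.010 0 0.0013 0 0.01;0.020 0 0.0043 0 0.01;0.029 0 0.009 0 0.01;0.035 0 0.013 0 0.01;0.038 0 0.0155 0 0.01';python3 -m inch '0.001 0 0.001 0 0.01;0.001 0 0.001 0 0.01'
```

```text
clock: 7.05
position: [0.6184, 0.0664, 0.3696]
ee_rot: [3.122, -0.34, 0.0]
force: [-0.9, -6.6, 0.2]
width: 0.215
gripper_force: 8.0
clock: 7.55
position: [0.6537, 0.0589, 0.3544]
ee_rot: [3.122, -0.338, -0.005]
force: [-11.6, -6.2, 8.5]
width: 0.221
gripper_force: 8.0
clock: 7.75
position: [0.6544, 0.0587, 0.3537]
ee_rot: [3.122, -0.338, -0.004]
force: [-8.3, -5.9, 5.4]
width: 0.22
gripper_force: 8.0
```

```bash
python3 -m inch '0 0 0 0 0.04;0 0 0 0 0.04;0 0 -0.03 0 0.06;0 0 -0.07 0 0.06;0 0 -0.08 0 0.06'; python3 -m inch '-0.009 0.049 0 0 0.06;-0.018 0.098 0 0 0.06;-0.027 0.147 0 0 0.06;-0.036 0.196 0 0 0.06;-0.041 0.23 0 0 0.06'; python3 look.py e lever_knob,guide_mouth; python3 -m inch '-0.005 0.03 0.02 -0.14 0.06;-0.005 0.03 0.03 -0.28 0.06;-0.005 0.03 0.035 -0.366 0.06;-0.005 0.03 0.035 -0.366 0.06'; python3 look.py f rod_grip,rod_collar,gauge_rod,lever_knob
python3 - <<'E'
from h import *
import pickle
s=st();c,D=pickle.load(open("pics/f.pkl","rb"))
for n,q in [("grip",(.553,-.1857,.137)),("collar",(.5856,-.1808,.110)),("tip",(.638,-.173,.065))]:print(n,proj("",q,c))
for q,z in [("rod_grip",.137),("rod_collar",.110),("gauge_rod",.065)]:
  for p,_ in D[q][:1]:print(q,atz(ray("",p,c),z).round(4))
E
```

```text
clock: 8.25
position: [0.6562, 0.0607, 0.4387]
ee_rot: [-3.12, 0.335, -0.012]
force: [1.4, 0.2, 1.0]
width: 0.605
gripper_force: 0.0
clock: 8.75
position: [0.5648, -0.1597, 0.4339]
ee_rot: [3.122, -0.341, 0.002]
force: [0.2, -1.2, 0.2]
width: 0.655
gripper_force: 0.0
lever_knob []
guide_mouth [([231.0, 20.4], 0.73)]
clock: 9.3
position: [0.5553, -0.1833, 0.3978]
ee_rot: [-3.131, -0.242, -0.0]
force: [0.6, 0.9, -0.7]
width: 0.652
gripper_force: 0.0
rod_grip [([200.5, 255.1], 0.8)]
rod_collar [([156.6, 256.6], 0.78)]
gauge_rod [([96.9, 255.8], 0.86)]
lever_knob []
t 9.55 pos [ 0.5551 -0.1842  0.3991] rot [3.133e+00 2.360e-01 2.000e-03] F [-0.4  0.5 -0.7] w 0.653 0.0
grip [202.6 258.1]
collar [158.8 258.2]
tip [ 99.2 258.4]
rod_grip [ 0.5544 -0.1829  0.137 ]
rod_collar [ 0.5874 -0.1791  0.11  ]
gauge_rod [ 0.6398 -0.1701  0.065 ]
```

View pics/f.png

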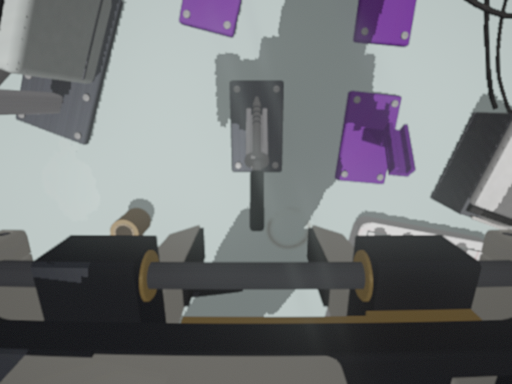

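```bash
python3 -m inch '-0.001 0 0.04 0 0.06;-0.001 0 0.08 0 0.06;-0.001 0 0.1 0 0.06;-0.001 0 0.103 0 0.06;-0.001 0 0.103 0 0.04' 30; python3 -m inch '0 0 0 0 0.005;0 0 0 0 0.005;0 0 0 0 0.005;0 0 0 0 0.005'; python3 look.py g rod_grip,rod_collar,gauge_rod
```

```text
clock: 10.05
position: [0.554, -0.1848, 0.2959]
ee_rot: [-3.133, -0.236, -0.0]
force: [0.6, 0.0, 0.4]
width: 0.602
gripper_force: 0.0
clock: 10.45
position: [0.5538, -0.1851, 0.2962]
ee_rot: [3.132, 0.236, 0.002]
force: [0.2, 0.2, 0.1]
width: 0.266
gripper_force: 0.0
rod_grip [([256.1, 251.1], 0.55)]
rod_collar [([182.5, 253.4], 0.89)]
gauge_rod [([90.9, 252.1], 0.56)]
```

```bash
python3 -m inch '0 0 0 0 0.005;0 0 0 0 0.005;0 0 0 0 0.005;0 0 0 0 0.005;0 0 0 0 0.005';python3 -m inch '0 0 -0.01 0 0.005;0 0 -0.03 0 0.005;0 0 -0.06 0 0.005;0 0 -0.1 0 0.005;0 0 -0.12 0 0.005';python3 -m inch '0 0 -0.02 0 0.005;0 0 -0.02 0 0.005'; python3 look.py i rod_grip,rod_collar,gauge_rod
python3 - <<'E'
from h import *
import pickle
s=st();c,D=pickle.load(open("pics/i.pkl","rb"))
M=R.from_rotvec(s["ee_rot"]).as_matrix();g=s["position"]+M@[0,0,.159]
h=M[:,0]
for n,d in [("grip",0),("collar",42),("tip",112)]:
  X=g+d/1e3*(np.cos(np.radians(40))*h+np.array([0,0,-np.sin(np.radians(40))]));print(n,X.round(4),proj("",X,c))
E
```

```text
clock: 11.15
position: [0.5537, -0.185, 0.2956]
ee_rot: [3.133, 0.237, 0.0]
force: [0.3, 0.6, 1.5]
width: 0.132
gripper_force: 29.9
clock: 11.65
position: [0.554, -0.1849, 0.4194]
ee_rot: [3.132, 0.237, 0.005]
force: [0.2, 0.6, -0.6]
width: 0.127
gripper_force: 29.9
clock: 11.85
position: [0.5541, -0.1849, 0.439]
ee_rot: [3.131, 0.236, 0.007]
force: [0.0, 0.8, -0.8]
width: 0.126
gripper_force: 29.9
rod_grip [([128.2, 253.1], 0.74), ([256.5, 258.2], 0.73), ([91.2, 255.4], 0.71)]
rod_collar [([184.0, 256.1], 0.77)]
gauge_rod [([90.5, 254.6], 0.8), ([211.5, 143.5], 0.5)]
t 12.05 pos [ 0.5532 -0.1851  0.4344] rot [-3.132e+00 -2.360e-01  3.000e-03] F [-0.6 -0.6 -1.3] w 0.125 29.94732767343521
grip [ 0.5529 -0.185   0.2754] [257.2 254.2]
collar [ 0.5847 -0.1802  0.2484] [186.3 254.2]
tip [ 0.6377 -0.1722  0.2033] [ 94.9 254.3]
```

View pics/i.png

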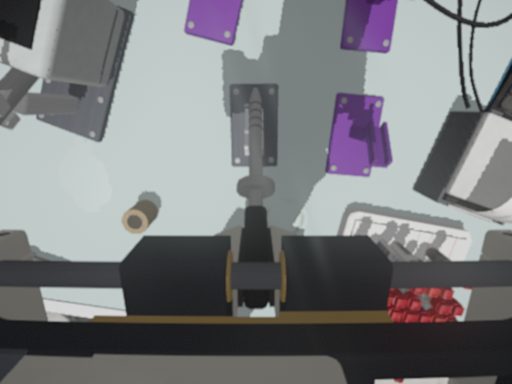

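```bash
python3 -m inch '-0.01 -0.03 -0.01 0.1 0.005;-0.02 -0.07 -0.02 0.2 0.005;-0.03 -0.115 -0.02 0.3 0.005;-0.04 -0.16 -0.02 0.366 0.005;-0.04 -0.2 -0.02 0.366 0.005'; python3 -m inch '-0.017 -0.043 0 0 0.005;-0.033 -0.087 0.02 0 0.005;-0.033 -0.087 0.04 0 0.005;-0.033 -0.087 0.048 0 0.005;-0.033 -0.087 0.048 0 0.005'; python3 -m inch '0 0 0 0 0.005'; python3 look.py j rod_collar,gauge_rod,guide_mouth,lever_knob,lever_pivot
python3 - <<'E'
from h import *
import pickle
s=st();c,D=pickle.load(open("pics/j.pkl","rb"))
print("mouth pred",proj("",(.577,.0752,.155),c),"atz",atz(ray("",D["guide_mouth"][0][0],c),.155) if D["guide_mouth"] else 0)
M=R.from_rotvec(s["ee_rot"]).as_matrix();g=s["position"]+M@[0,0,.159]
for n,d in [("tip",112),("tip",114)]:
  X=g+d/1e3*(np.cos(np.radians(40))*M[:,0]+np.array([0,0,-np.sin(np.radians(40))]));print(n,X.round(4),proj("",X,c))
a=cv2.imread("pics/j.png");cv2.imwrite("pics/j2.png",cv2.resize(a[0:250,130:380],None,fx=2.4,fy=2.4,interpolation=2))
E
```

```text
clock: 12.55
position: [0.4822, 0.0084, 0.4547]
ee_rot: [3.122, -0.341, -0.003]
force: [1.4, -0.4, -1.3]
width: 0.129
gripper_force: 29.9
clock: 13.05
position: [0.4701, 0.0976, 0.4059]
ee_rot: [3.122, -0.339, -0.005]
force: [0.8, -0.2, -0.7]
width: 0.126
gripper_force: 29.9
clock: 13.15
position: [0.4708, 0.0976, 0.4076]
ee_rot: [3.123, -0.341, -0.001]
force: [0.5, -0.2, -0.2]
width: 0.128
gripper_force: 29.9
rod_collar [([183.9, 255.2], 0.79), ([154.7, 354.4], 0.46)]
gauge_rod [([91.1, 252.2], 0.77)]
guide_mouth [([63.7, 254.7], 0.56)]
lever_knob []
lever_pivot [([6.7, 252.2], 0.64)]
t 13.45 pos [0.4706 0.0984 0.408 ] rot [-3.123e+00  3.390e-01 -1.000e-03] F [-0.5  0.7 -0.1] w 0.128 29.947336614131927
mouth pred [ 60.  253.2] atz [0.57433364 0.07469263 0.155     ]
tip [0.5545 0.08   0.1771] [ 91.5 253.3]
tip [0.556  0.0796 0.1758] [ 89.3 253.3]
```

View pics/j2.png

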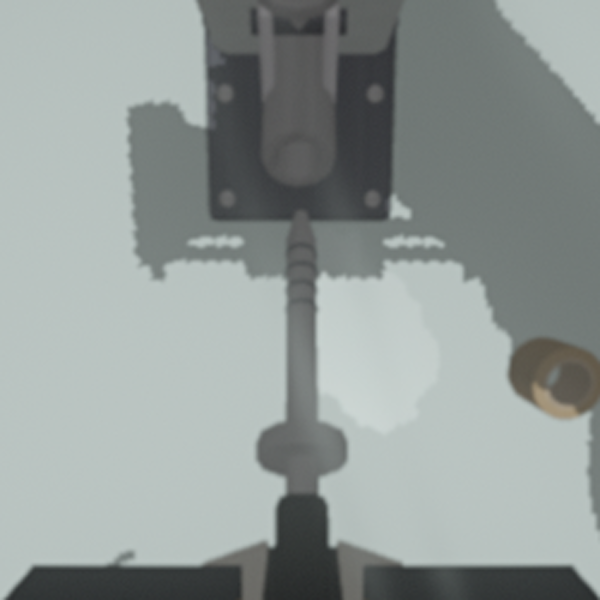

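```bash
python3 -m inch '0 -0.0005 0.005 0 0.005;0.008 -0.0005 0.0117 0 0.005;0.017 -0.0005 0.0192 0 0.005;0.017 -0.0005 0.0192 0 0.005;0.017 -0.0005 0.0192 0 0.005'; python3 look.py k rod_collar,gauge_rod,guide_mouth
python3 - <<'E'
from h import *
s=st()
a=cv2.imread("pics/k.png");cv2.imwrite("pics/k2.png",cv2.resize(a[20:145,190:320],None,fx=4.6,fy=4.6,interpolation=2))
E
```

```text
clock: 13.95
position: [0.4874, 0.0954, 0.3878]
ee_rot: [3.123, -0.338, -0.002]
force: [-1.3, 0.7, -0.5]
width: 0.128
gripper_force: 29.9
rod_collar [([180.0, 256.9], 0.64)]
gauge_rod [([89.8, 252.8], 0.59)]
guide_mouth [([83.4, 255.2], 0.85)]
t 14.15 pos [0.487  0.0957 0.3885] rot [-3.123  0.337 -0.   ] F [-0.4 -0.3 -0.6] w 0.127 29.94732677936554
```

View pics/k2.png

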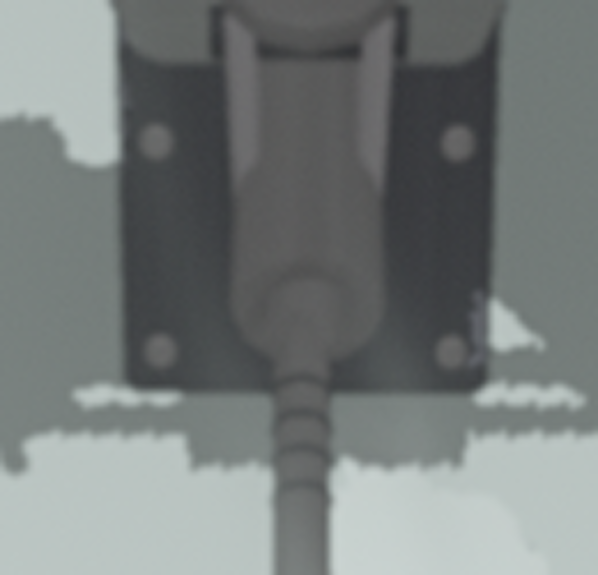

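```bash
python3 -m inch '0 0.0006 0.001 0 0.005;0.004 0.0006 0.0042 0 0.005;0.008 0.0006 0.0077 0 0.005;0.0115 0.0006 0.0106 0 0.005;0.0115 0.0006 0.0106 0 0.005';python3 - <<'E'
from h import *
s=st();print(s["ft_torque"])
E
```

```text
clock: 14.65
position: [0.4987, 0.0922, 0.3771]
ee_rot: [3.123, -0.338, -0.001]
force: [0.4, 0.0, -1.5]
width: 0.128
gripper_force: 29.9
t 14.65 pos [0.4987 0.0922 0.3771] rot [ 3.123e+00 -3.380e-01 -1.000e-03] F [ 0.4  0.  -1.5] w 0.128 29.947306215763092
[ 0.053769    0.02681272 -0.02990422]
```

```bash
python3 -m inch '0.004 0 0.0034 0 0.005;0.008 0 0.0067 0 0.005;0.012 0 0.01 0 0.005;0.0153 0 0.0129 0 0.005;0.0153 0 0.0129 0 0.005'; python3 look.py l rod_collar,guide_mouth;python3 - <<'E'
from h import *
s=st();print(s["ft_torque"])
a=cv2.imread("pics/l.png");cv2.imwrite("pics/l2.png",cv2.resize(a[20:220,170:340],None,fx=3,fy=3,interpolation=2))
E
```

```text
clock: 15.15
position: [0.5135, 0.089, 0.3643]
ee_rot: [3.123, -0.338, -0.001]
force: [0.6, 0.3, -1.0]
width: 0.127
gripper_force: 29.9
rod_collar [([182.0, 257.6], 0.83)]
guide_mouth [([131.1, 256.9], 0.61)]
t 15.3 pos [0.5131 0.0893 0.3649] rot [ 3.123 -0.337 -0.   ] F [0.2 0.2 0.2] w 0.131 29.94726061820984
[0.01870683 0.05402742 0.0077136 ]
```

View pics/l2.png

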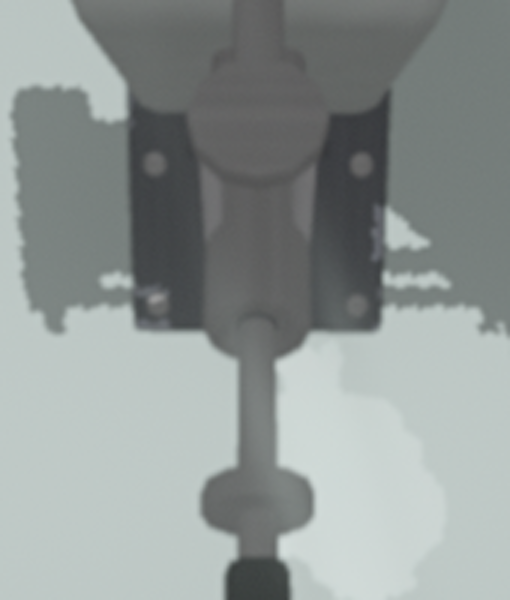

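The rod tip is in the bore (crop 257,325), with the collar at (257,500). I keep pushing.

```bash
python3 -m inch '0.006 0 0.005 0 0.005;0.012 0 0.01 0 0.005;0.018 0 0.0151 0 0.005;0.023 0 0.0193 0 0.005;0.023 0 0.0193 0 0.005' | grep -E "pos|for"; python3 -m inch '0.0015 0 0.0013 0 0.005;0.003 0 0.0025 0 0.005;0.003 0 0.0025 0 0.005'| grep -E "pos|for"
```

```text
position: [0.5362, 0.0839, 0.3446]
force: [0.1, -0.1, -1.3]
gripper_force: 29.9
position: [0.5386, 0.0837, 0.343]
force: [-0.6, 0.3, 0.3]
gripper_force: 29.9
```

```bash
for i in 1; do python3 -m inch '0.0008 0 0.0007 0 0.005;0.0016 0 0.0013 0 0.005;0.0016 0 0.0013 0 0.005'| grep -E "pos|for"; python3 -m inch '0.0008 0 0.0007 0 0.005;0.0016 0 0.0013 0 0.005;0.0016 0 0.0013 0 0.005'| grep -E "pos|for"; done; python3 look.py m rod_collar,guide_mouth
```

```text
position: [0.5402, 0.0833, 0.3417]
force: [-0.4, 0.6, -0.4]
gripper_force: 29.9
position: [0.541, 0.0834, 0.3412]
force: [-8.5, 0.1, 11.3]
gripper_force: 30.0
rod_collar [([184.7, 256.9], 0.63)]
guide_mouth [([183.0, 258.8], 0.83)]
```

```bash
python3 -m inch '0.0008 0 0.0007 0 0.005;0.0008 0 0.0007 0 0.005;0.0008 0 0.0007 0 0.005'| grep -E "pos|for"; python3 look.py n rod_collar,guide_mouth; python3 -c "
import cv2
a=cv2.imread('pics/n.png');cv2.imwrite('pics/n2.png',cv2.resize(a[80:260,170:340],None,fx=3,fy=3,interpolation=2))"
```

```text
position: [0.5412, 0.0836, 0.341]
force: [-13.4, -0.4, 18.2]
gripper_force: 30.0
rod_collar [([183.7, 258.1], 0.85)]
guide_mouth [([184.3, 259.0], 0.83)]
```

View pics/n2.png

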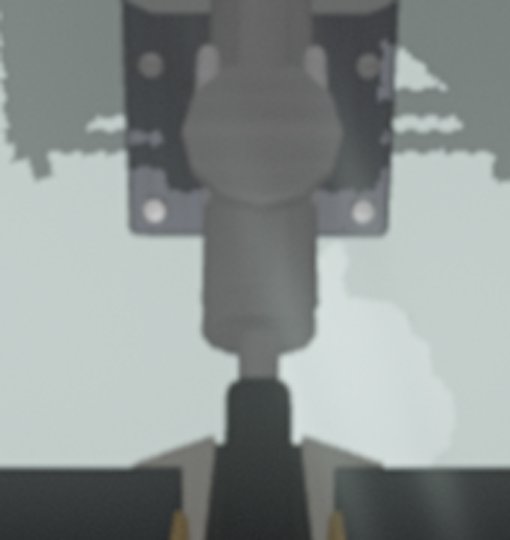

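The collar is seated on the rim at crop (258,335), with about 22 N of reaction. Next I draw the rod straight out.

```bash
python3 -m inch '-0.0115 0 -0.0096 0 0.005;-0.0268 0 -0.0225 0 0.005;-0.0421 0 -0.0353 0 0.005;-0.0575 0 -0.0482 0 0.005;-0.0728 0 -0.0611 0 0.005' | grep -E "pos|for"; python3 -m inch '-0.015 0 -0.013 0 0.005;-0.03 0 -0.04 0 0.005;-0.03 0 -0.07 0 0.005;-0.03 0 -0.07 0 0.005;-0.03 0 -0.07 0 0.005'| grep -E "cl|pos|for"; python3 look.py o rod_collar,gauge_rod,rod_grip
python3 - <<'E'
from h import *
import pickle
s=st()
print([(np.round(d["point"]).tolist(),round(d["conf"],2)) for d in arm.place_of("scene","lever_knob")] if arm.get_image("scene") is not None else 0)
print("knob up",proj("scene",(.6485,.0595,.1995)),"down",proj("scene",(.578,.0755,.198)))
E
```

```text
position: [0.4704, 0.0986, 0.4015]
force: [-0.7, -0.1, -0.9]
gripper_force: 30.0
clock: 18.3
position: [0.4418, 0.1049, 0.4713]
force: [0.0, 0.5, -0.8]
gripper_force: 30.0
rod_collar [([184.7, 256.1], 0.61)]
gauge_rod [([90.8, 254.5], 0.63)]
rod_grip [([255.4, 256.8], 0.56)]
t 18.5 pos [0.4419 0.1046 0.4698] rot [ 3.123e+00 -3.380e-01 -3.000e-03] F [-0.8  0.5  0.1] w 0.129 29.996933341026306
[([157.0, 282.0], 0.63)]
knob up [159.1 282.2] down [166.3 258.4]
```

```bash
python3 -m inch '0 0.048 0 0 0.005;0 0.096 0 0 0.005;0 0.144 0 0 0.005;0 0.19 0 0 0.005;0 0.235 0 0 0.005' | grep -E "pos|for"; python3 -m inch '0.035 0.01 0 -0.1 0.005;0.07 0.02 0 -0.2 0.005;0.105 0.03 0 -0.3 0.005;0.141 0.0354 0 -0.366 0.005;0.141 0.0354 0 -0.366 0.005'| grep -E "pos|for|rot"; python3 -m inch '0 0 0.04 0 0.005;0 0 0.08 0 0.005;0 0 0.105 0 0.005;0 0 0.105 0 0.005;0 0 0.105 0 0.005'|grep -E "cl|pos|for|rot"
```

```text
position: [0.391, -0.1266, 0.4706]
force: [2.2, -0.5, -0.8]
gripper_force: 30.0
position: [0.5251, -0.1913, 0.469]
ee_rot: [-3.132, -0.238, 0.001]
force: [0.1, 0.1, -0.8]
gripper_force: 30.0
clock: 20.1
position: [0.5221, -0.1893, 0.3662]
ee_rot: [-3.132, -0.236, 0.001]
force: [-0.4, 0.7, -0.3]
gripper_force: 30.0
```

```bash
python3 -m inch '0 0 0.02 0 0.005;0 0 0.035 0 0.005;0 0 0.042 0 0.005;0 0 0.042 0 0.005' 15 | grep -E "pos|for"; python3 -m inch '-0.005 0 0.0065 0 0.005;-0.009 0 0.013 0 0.005;-0.0125 0 0.02 0 0.005;-0.0157 0 0.027 0 0.005;-0.0157 0 0.027 0 0.005'| grep -E "cl|pos|for|rot"; python3 look.py p rod_collar,gauge_rod,rod_grip
```

```text
position: [0.5223, -0.1895, 0.3245]
force: [0.4, -0.1, -1.2]
gripper_force: 15.0
clock: 21.0
position: [0.5057, -0.1921, 0.2958]
ee_rot: [-3.132, -0.236, 0.002]
force: [0.1, 0.4, -0.4]
gripper_force: 15.0
rod_collar [([174.3, 259.1], 0.66)]
gauge_rod [([46.2, 253.8], 0.78)]
rod_grip [([257.4, 254.7], 0.75)]
```

```bash
python3 -m inch '-0.002 0 0.0075 0 0.005;-0.004 0 0.015 0 0.005;-0.005 0 0.022 0 0.005;-0.0054 0 0.0285 0 0.005;-0.0054 0 0.0285 0 0.005'| grep -E "cl|pos|for|rot"; python3 look.py q rod_collar,gauge_rod,rod_grip
python3 - <<'E'
from h import *
import pickle
s=st();c,D=pickle.load(open("pics/q.pkl","rb"))
M=R.from_rotvec(s["ee_rot"]).as_matrix();g=s["position"]+M@[0,0,.159]
for a in (-4,0,4,8,12):
  t=np.radians(a);print(a,[proj("",g+d/1e3*(np.cos(t)*M[:,0]-np.array([0,0,np.sin(t)])),c).tolist() for d in (43.5,113.5)])
arm.get_image("scene")
for q in ["rod_collar","gauge_rod","rod_grip"]:
  for d in arm.place_of("scene",q)[:1]:
    print(q,np.round(d["point"]),d["conf"], tri([ray("scene",d["point"]),ray("",D[q][0][0],c)]) if D[q] else "")
E
```

```text
clock: 21.7
position: [0.5008, -0.1926, 0.2672]
ee_rot: [-3.132, -0.236, 0.002]
force: [-0.4, -0.8, -0.0]
gripper_force: 15.0
rod_collar [([175.6, 255.9], 0.56)]
gauge_rod [([9.6, 254.2], 0.94), ([215.1, 75.9], 0.56)]
rod_grip [([256.6, 256.2], 0.85)]
t 21.9 pos [ 0.5011 -0.1926  0.2682] rot [-3.133e+00 -2.370e-01  1.000e-03] F [-0.2  0.7 -0.3] w 0.13 14.999608397483826
-4 [[177.2, 255.1], [4.4, 255.1]]
0 [[175.5, 255.1], [10.0, 255.1]]
4 [[174.3, 255.1], [16.4, 255.1]]
8 [[173.6, 255.2], [23.3, 255.2]]
12 [[173.4, 255.2], [30.7, 255.2]]
rod_collar [253. 303.] 0.39 (array([ 0.5442653 , -0.18439856,  0.11635459]), [np.float64(2.2), np.float64(2.2)])
gauge_rod [241. 325.] 0.45 (array([ 0.61775447, -0.17610113,  0.10233294]), [np.float64(2.7), np.float64(2.7)])
rod_grip [264. 294.] 0.55 (array([ 0.50560008, -0.19310022,  0.11524144]), [np.float64(0.7), np.float64(0.7)])
```

```bash
python3 -m inch '0 0 -0.03 0 0.005;0 0 -0.07 0 0.005;0 0 -0.11 0 0.005;0 0 -0.15 0 0.005;0 0 -0.18 0 0.005' 30| grep -E "cl|pos|for|rot"; python3 look.py r rod_collar,gauge_rod,rod_grip
python3 - <<'E'
from h import *
print(tri([ray("top",(155.5,170.7)),ray("scene",(99.8,251.4))]))
for cam,z in (("top",0.25),("scene",.25)):
  im=arm.get_image(cam)
  for q in ("reading_point","loupe"): print(cam,q,[(np.round(d["point"],1).tolist(),round(d["conf"],2),atz(ray(cam,d["point"]),.205 if q[0]=="r" else 0).round(3)) for d in arm.place_of(cam,q)][:3])
  # lens ring: dark pixels near predicted, fit ellipse
  c0=np.array(proj(cam,(.686,.275,.251)));r,c=c0.astype(int);w=40
  g=im[max(r-w,0):r+w,max(c-w,0):c+w].max(2);m=(g<60).astype(np.uint8)
  cs,h=cv2.findContours(m,cv2.RETR_CCOMP,cv2.CHAIN_APPROX_NONE)
  for k,x in enumerate(cs):
    if len(x)>30:
      e=cv2.fitEllipse(x);p=(e[0][1]+max(r-w,0),e[0][0]+max(c-w,0));print(cam,"ellipse",np.round(p,1),np.round(e[1],1),"hole" if h[0][k][3]>=0 else "outer",atz(ray(cam,p),.2505).round(4))
E
```

```text
clock: 22.6
position: [0.5012, -0.1925, 0.4512]
ee_rot: [3.132, 0.237, 0.004]
force: [0.2, -0.6, -1.6]
gripper_force: 30.0
rod_collar [([176.6, 256.0], 0.62)]
gauge_rod [([8.4, 255.5], 0.89), ([49.6, 79.9], 0.42)]
rod_grip [([254.0, 255.2], 0.68)]
(array([0.68576695, 0.27559011, 0.25461336]), [np.float64(1.4), np.float64(1.4)])
top reading_point [([156.7, 176.2], 0.61, array([0.692, 0.272, 0.205]))]
top loupe []
top ellipse [180.5  42.4] [ 45.5 312.6] outer [0.6175 0.6049 0.2505]
scene reading_point []
scene loupe []
scene ellipse [105.7 254.8] [ 44.7 101.1] outer [0.6824 0.2497 0.2505]
```

```bash
python3 -m inch '0.007 -0.048 0 0 0.005;0.014 -0.096 0 0 0.005;0.02 -0.144 0 0 0.005;0.027 -0.192 0 0 0.005;0.033 -0.235 0 0 0.005' | grep -E "pos"; python3 -m inch '0.007 -0.048 0 0 0.005;0.014 -0.096 0 0 0.005;0.02 -0.144 0 0 0.005;0.027 -0.19 0 0 0.005;0.027 -0.2 0 0 0.005' | grep -E "pos";python3 -m inch '0 0 0.03 0 0.005;0 0 0.06 0 0.005;0 0 0.087 0 0.005;0 0 0.087 0 0.005;0 0 0.087 0 0.005'| grep -E "cl|pos|for|rot"; python3 look.py s rod_collar,gauge_rod,rod_grip,loupe,reading_point
python3 - <<'E'
from h import *
print("post base",atz(ray("top",(151,192)),0.01))
st()
import pickle
c=pickle.load(open("pics/s.pkl","rb"))[0];print(proj("",(.686,.2755,.249),c),proj("",(.65,.2755,.249),c))
E
```

```text
position: [0.498, 0.047, 0.448]
position: [0.4936, 0.2522, 0.4479]
clock: 24.6
position: [0.4953, 0.2462, 0.3614]
ee_rot: [3.132, 0.236, -0.002]
force: [-0.2, 0.2, -0.6]
gripper_force: 30.0
rod_collar [([174.3, 259.7], 0.59)]
gauge_rod []
rod_grip [([257.0, 256.3], 0.92)]
loupe [([9.7, 253.5], 0.66)]
reading_point []
post base [0.75361978 0.25900361 0.01      ]
t 24.9 pos [0.4954 0.2465 0.3624] rot [-3.132e+00 -2.360e-01 -3.000e-03] F [-0.3 -0.4 -1.7] w 0.129 29.999576210975647
[-367.7  252.9] [-237.4  230.6]
```

```bash
python3 -m inch '0.02 0 -0.0015 0 0.005;0.04 0 -0.0015 0 0.005;0.06 0 -0.0015 0 0.005;0.075 0 -0.0015 0 0.005;0.08 0 -0.0015 0 0.005' | grep -E "pos|for"; python3 -m inch '0 0 0 0 0.005;0 0 0 0 0.005;0 0 0 0 0.005'| grep -E "cl|pos|for|rot"; python3 look.py t rod_collar,rod_grip,gauge_rod
python3 - <<'E'
from h import *
import pickle
s=st();M=R.from_rotvec(s["ee_rot"]).as_matrix();g=s["position"]+M@[0,0,.159];t=g+.1135*M[:,0]
print("tip kin",t)
for cam in("top","scene"):
  im=arm.get_image(cam)
  L=np.array(proj(cam,(.686,.2755,.2505)));P=proj(cam,t)
  r,c=L.astype(int);o=im[max(r-35,0):r+35,c-35:c+35];cv2.imwrite(f"pics/u_{cam}.png",cv2.resize(o,(400,400),interpolation=2)[:,:,::-1])
  print(cam,"lens",L,"tip pred",P,"origin",(max(r-35,0),c-35))
  for q in("gauge_rod","reading_point","rod_grip","rod_collar"):
    print(q,[(np.round(d["point"],1).tolist(),round(d["conf"],2)) for d in arm.place_of(cam,q)][:2])
a=np.hstack([cv2.imread("pics/u_top.png"),cv2.imread("pics/u_scene.png")]);cv2.imwrite("pics/u.png",a)
E
```

```text
position: [0.5756, 0.2583, 0.3631]
force: [-0.0, 0.4, -1.1]
gripper_force: 30.0
clock: 25.7
position: [0.5735, 0.2585, 0.363]
ee_rot: [3.132, 0.237, -0.0]
force: [0.2, -0.5, -0.6]
gripper_force: 30.0
rod_collar [([176.9, 256.9], 0.71)]
rod_grip [([256.6, 256.8], 0.92)]
gauge_rod []
t 25.9 pos [0.574  0.2584 0.363 ] rot [3.133 0.237 0.   ] F [-0.9 -0.1 -1. ] w 0.132 29.999510049819946
tip kin [0.68619009 0.27547236 0.20399724]
top lens [155.3 171.3] tip pred [158.9 174.8] origin (np.int64(120), np.int64(136))
gauge_rod [([192.2, 252.3], 0.36)]
reading_point [([158.2, 172.8], 0.67)]
rod_grip []
rod_collar [([173.3, 253.9], 0.62)]
scene lens [101.  251.1] tip pred [113.  251.5] origin (np.int64(66), np.int64(216))
gauge_rod []
reading_point []
rod_grip [([250.8, 247.9], 0.73), ([128.4, 225.6], 0.47)]
rod_collar [([291.4, 232.0], 0.51)]
```

Run:
```python
from h import *
f=780/512
for cam,c0,R0 in (("top",(237,260),30),("scene",(152,383),26)):
  g=cv2.imread(f"pics/{cam}.png").max(2);y,x=np.mgrid[:585,:780];d=np.hypot(y-c0[0],x-c0[1])
  m=((g<70)&(d<R0)).astype(np.uint8);cs,h=cv2.findContours(m,cv2.RETR_CCOMP,cv2.CHAIN_APPROX_NONE)
  for k,q in enumerate(cs):
    if len(q)>30:
      e=cv2.fitEllipse(q);p=((e[0][1]+.5)/f-.5,(e[0][0]+.5)/f-.5);print(cam,"hole" if h[0][k][3]>=0 else "outer",np.round(p,1),np.round(e[1],1),atz(ray(cam,p),.2505).round(4))
```

```text
top outer [154.6 172.8] [38.7 50.7] [0.6877 0.2718 0.2505]
top hole [155.3 170.3] [37.6 38.6] [0.6859 0.2781 0.2505]
scene outer [ 99.7 251.1] [25.4 35.9] [0.6895 0.2805 0.2505]
scene hole [ 98.9 251.3] [19.2 31.4] [0.692  0.2834 0.2505]
```

```bash
python3 -m inch '0.0014 -0.0024 -0.002 0 0.005;0.0014 -0.0024 -0.002 0 0.005;0.0014 -0.0024 -0.002 0 0.005;0.0014 -0.0024 -0.002 0 0.005;0.0014 -0.0024 -0.002 0 0.005'|grep -E "cl|pos|for"
python3 - <<'E'
from h import *
s=st();print("dq",np.abs(s["dq"]).max())
arm.get_image("wrist");print([(np.round(d["point"],1).tolist(),round(d["conf"],2)) for d in arm.place_of("wrist","rod_collar")])
print(arm.sign_off())
E
```

```text
clock: 26.9
position: [0.5753, 0.261, 0.3647]
force: [-0.7, -0.7, -0.7]
gripper_force: 30.0
t 26.9 pos [0.5753 0.261  0.3647] rot [ 3.133  0.236 -0.   ] F [-0.7 -0.7 -0.7] w 0.129 29.999467134475708
dq 0.0014468439450465026
[([176.6, 255.7], 0.94)]
the job is handed in; nothing more can be done
None
```

I handed the job in at about 27 s. The lever is up, the rod was seated to its collar and drawn out. It is held level by measurement (about ±2°), tip at about 206 mm under the lens centre, placed to within a few mm. To level it I turned it in the grip against the rest's trough, and I viewed 11 pictures, one over the limit of 10.

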